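# Pack the engraving handpiece in its travel holder and lock it

## Robot

A 6-joint arm with a two-finger parallel gripper is mounted at the origin on a cart in front of the work surface, level with it; the furniture and walls round the work are solid. World frame = base frame: x ahead of the robot, y to its left, z up, the work surface at z = 0. Lengths are in m, angles in rad, forces in N, time in s.
With the tool pointing down it reaches from about 0.35 to 0.775 m from the base axis. Payload 7.3 kg.
Tool frame: the origin (TCP) lies at the very end of the fingers, on their centre line; the grasp point (between the pads) lies 19 mm behind it (pinch_z is the distance from the TCP to the grasp point, in m); z points along the fingers, y is the line along which they close (so a half turn about z gives the same grasp; the last joint's range is limited). The gripper opens to 92 mm and grips with 3 to 60 N. Pads are 19 mm wide; open, the fingers measure 130 mm over their backs; the gripper's body (75 mm by 190 mm) begins 47 mm behind the grasp point.
Start: joints at [-1.487, 0.342, 1.524, -0, 1.275, -0.146], TCP at [0.12, -0.511, 0.227] pointing down, gripper open.
Joint ranges: [-2.53, 2.53], [-0.77, 2.02], [0.04, 2.7], [-1, 4.14], [0.28, 2.66], [-3.11, 3.11]. Speed limits (rad/s): [2.57, 2.57, 3.14, 3.14, 3.14, 3.14].

## Interface

Orientations are given as [roll, pitch, yaw] about the fixed x, y, z axes, in that order (R = Rz(yaw) Ry(pitch) Rx(roll)).
In Python, from cell import * gives the robot as it stands.
- The arm moves only by the tool arm_command, never from a script. Its arguments are lists of equal length, an entry for each row: "fingers": the gripper command: -1 is fully open, 1 is shut, values between are in proportion; "travel": the shift along the tool's x, y, z in m, a list of three; "dr": the turn, a rotation vector about the tool's x, y, z in degrees, a list of three. In form: {"fingers": [fingers, ...], "travel": [[x, y, z], ...], "dr": [[wx, wy, wz], ...]}. A call has 1 to 8 rows; each row is the pose to reach, as a shift and turn from the pose commanded when the call began, along the tool's axes at that moment; what a row does not reach only later rows make up. A row lasts 1/12 s, in which the tool goes at most 41.7 mm and 7.16 degrees, less where a joint would pass 70% of its speed; a pose out of reach is approached as far as the arm can. A call with a gripper value outside its range is refused whole. The fingers move at their own pace and stop on an object; "squeeze" is the grip in N (left out, the last holds). Time passes only in rows, so rows that repeat a pose let the fingers close. It gives the time, the measured TCP pose, the force, the opening and the grip force at its end, in the units of the state.
- observe(): the state, without advancing time (a new reading comes with each control period).
- read_camera(name): name is "side" or "top"; returns a dict with "color" (384x512x3 uint8, blue, green, red), "z_map" (384x512 float32, m along the optical axis (not along the pixel's ray), 0 where there is no reading), "fx", "fy", "cx", "cy" (pixels), "R" (3x3) and "t" (3): a world point X has camera coordinates R X + t. Camera axes: x right, y down, z forward; pixel columns grow to the right and rows downward; lengths in m; the calibration is good to about 2 mm. A picture is of the moment at which its call begins.
- hand_in(): hands the job in; it is judged then, once.
The state is a dict: "time": time; "qpos": joint angles; "qvel": joint speeds; "joint_efforts": joint torques, N m; "tool_pos": TCP position; "tool_rot": TCP orientation; "contact_force": force on the tool from outside, world axes, zero at the start; "torque": the same for the moment, N m; "opening": finger opening in m; "grip_force": force on a finger pad.
Only numpy, scipy, OpenCV 4.12 (cv2) and the standard library are available. Lean on these libraries where they do the work, as an engineer would, in place of code of your own. Each camera call takes 0.05 s, during which the arm holds its last target. There are 200 camera calls.

## Task

Pack the flex-shaft handpiece in its travel holder for transport: first pull the holder's lock slide back to its open end stop, then lay the handpiece along both cradles with its barrel centred between them (either way round; set it down, do not drop it). Then swing the keeper arm in across the handpiece as far as it goes, and finally push the lock slide fully home to its inner end stop so that the arm cannot swing back. Leave the wooden bit stand, the round tin and the sanding block where they are.

Things in the scene. Friction and masses are not known exactly. Their poses are not given: they have to be found in the camera images.
- holder: travel holder screwed to the table: grey plate 245 x 140 x 12 mm with two black cradles, a pivot post (x = +95, y = 0 mm, radius 14) bearing the steel keeper arm, and an aluminium housing at its -x end with the lock slide. Origin under the plate near its middle, z up; y runs along the lie of the handpiece; +x is the way the lock slide travels home, from housing to pivot post. Yaw within 0.25
- holder_cradle (a point): where handpiece_grip lies when it rests in the cradles: holder x = +30, y = 0, z = 37.5 mm; axes as the holder's. Cradles: two U blocks 10 mm thick, centred 34 mm to either side along y; slot 22 mm wide, floor 30 mm above the table, flared lips 54 mm high and about 37 mm apart at the top. Between them it is free down to the plate (12 mm)
- holder_pivot (a point): hinge axis of the keeper arm (vertical), at half the arm's thickness, 63 mm above the table
- keeper (a joint): angle of the keeper arm, a flat steel bar 20 mm wide, z 58 to 68 mm, tip 145 mm from the pivot: 0 = fully in (end stop), pointing from the pivot along holder -x across the cradles; grows as it swings out, clockwise from above; pi/2 = along holder +y; outer stop 1.75. Starts swung out. Friction about 0.06 N m, stays where left
- keeper_knob (a point): middle of the arm's upright black round knob post, 16 to 18 mm in diameter, z 68 to 106 mm (this point 91 mm above the table), 85 mm from the pivot
- lock (a joint): travel of the lock slide in m: 0 = fully home (its steel bolt with tapered nose lies 6 mm beside the arm's +y flank and bars the arm from swinging out, or in), 0.045 = pulled fully back towards holder -x to the open end stop; the arm passes only when it is nearly fully open. Starts home or a little open. Friction about 2 N, stays where left
- lock_tab (a point): middle of the lock slide's upright black grip tab, 14 mm thick along the travel (holder x), 32 mm wide along holder y, z 71 to 103 mm (this point 88 mm above the table)
- handpiece: black flex-shaft handpiece 169 mm long with a white cut-off wheel (29 mm across) at its -y end, 0.16 kg, lying on the table on its wheel and its rear end, so tilted by about 0.05 rad. Origin under its middle, level with the wheel's lower edge; y axis along it towards the rear; yaw varies
- handpiece_grip (a point): middle of the handpiece's straight barrel, on its axis: the place to grip, across the 15 mm wide barrel, which runs 44 mm to either side of this point. In the object frame x = 0, y = -9, z = 14.5 mm.
- burr_block: wooden bit stand 52 x 88 x 57 mm with burrs, bystander; origin under its centre
- tin_wax: round tin 86 mm across, 40 mm high, bystander; origin under its centre
- sand_block: sanding block 44 x 70 x 25 mm, bystander; origin under its centre

How it is judged:
By the outcome, as a careful person would: the job done as asked, in the order asked, and still so for the second after the job is handed in, with the robot touching nothing.
It also fails if it takes over 64 s, if anything falls off the work surface, if the arm or the gripper's body presses on something with over 40 N, if the wrist force passes 120 N, or if a joint passes its speed limit or range.

## Working session

There is one attempt and no reset: what is moved stays moved. The work goes in short steps, Python scripts to look and compute and a tool call to move; the robot and the scene stay as the last step left them, time stands still between calls to the robot, and variables do not carry over. Pictures are saved under pics/ and viewed, at most 10 in all, crops included, and the job is handed in when it is done.

Besides the shell and the picture viewer there is one more tool, called after "Emit:" by a JSON object that holds its "api" and its "payload", one argument or row to a line. arm_command: Moves the arm, as the interface text tells. Its arguments: {"type":"object","properties":{"fingers":{"type":"array","items":{"type":"number"}},"travel":{"type":"array","items":{"type":"array","items":{"type":"number"}}},"dr":{"type":"array","items":{"type":"array","items":{"type":"number"}}},"squeeze":{"type":"number"}},"required":["fingers","travel","dr"]}

```bash
mkdir -p pics; ls; python3 - <<'E'
from cell import *
import cv2,numpy as np
s=observe();print({k:np.round(v,3).tolist() for k,v in s.items()})
ims=[]
for n in("top","side"):
    c=read_camera(n);np.savez(f"{n}0.npz",**c);print(n,c["fx"],c["cx"],c["cy"],c["R"].round(3).tolist(),c["t"].round(3))
    cv2.imwrite(f"pics/{n}0.png",c["color"])
E
```

```text
pics
{'time': 0.0, 'qpos': [-1.487, 0.343, 1.525, -0.0, 1.275, -0.146], 'qvel': [0.0, 0.001, 0.0, -0.0, 0.0, 0.0], 'joint_efforts': [0.001, -43.124, -24.422, 0.072, 0.056, -0.0], 'tool_pos': [0.12, -0.511, 0.226], 'tool_rot': [-3.14, -0.0, 0.23], 'contact_force': [-0.556, 0.274, -0.632], 'torque': [0.078, -0.008, -0.027], 'grip_force': 0.0, 'opening': 0.091}
top 487.3050553014454 264.35780186907397 195.5577638016953 [[0.009, -1.0, 0.003], [-0.976, -0.009, -0.216], [0.216, -0.001, -0.976]] [0.019 0.633 1.659]
side 409.8261424860716 261.1095992714466 187.1733497851497 [[-0.872, -0.489, 0.022], [-0.221, 0.352, -0.91], [0.437, -0.798, -0.415]] [0.584 0.199 1.157]
```

View pics/top0.png

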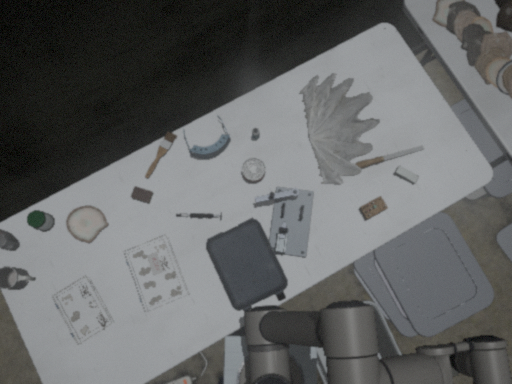

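View pics/side0.png

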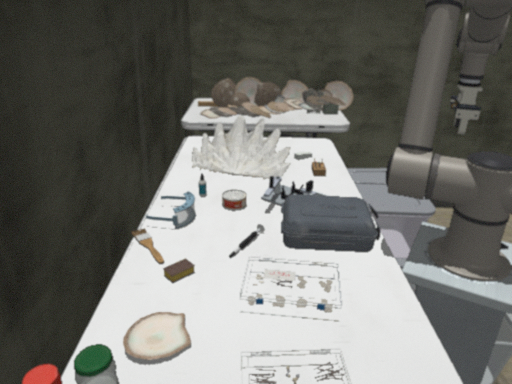

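Top view: holder around (290,222), arm pointing left toward (255,200), handpiece (175–222, 215), tin (253,170), dark case (247,263), bit stand (373,208). I'll zoom and compute heights.

```bash
cat > h.py <<'E'
import cv2,numpy as np
def world(c):
    z=c["z_map"].astype(float);v,u=np.indices(z.shape)
    P=np.stack([(u-c["cx"])/c["fx"]*z,(v-c["cy"])/c["fy"]*z,z],-1)
    return (P-c["t"])@c["R"]
def ray(c,u,v,h):
    d=np.array([(u-c["cx"])/c["fx"],(v-c["cy"])/c["fy"],1])@c["R"];o=-c["t"]@c["R"]
    return o+d*(h-o[2])/d[2]
def proj(c,X):
    p=c["R"]@np.array(X)+c["t"];return c["fx"]*p[0]/p[2]+c["cx"],c["fy"]*p[1]/p[2]+c["cy"]
E
python3 - <<'E'
from h import *
c=np.load("top0.npz");W=world(c)
im=c["color"][150:270,165:325];cv2.imwrite("pics/t1.png",cv2.resize(im,None,fx=5,fy=5,interpolation=cv2.INTER_CUBIC))
for v in range(184,262,3):print(v,' '.join('%3d'%(1000*W[v,u,2]) for u in range(250,318,3)))
c2=np.load("side0.npz");im=c2["color"][165:265,220:390];cv2.imwrite("pics/s1.png",cv2.resize(im,None,fx=4.7,fy=4.7,interpolation=cv2.INTER_CUBIC))
for u,v in[(178,215),(220,215),(253,170),(247,263),(279,189),(312,192),(305,255),(270,250)]:print(u,v,ray(c,u,v,0.012),W[v,u])
E
```

```text
184   1   0   9  -8  11   4   0   0  -4  -7  -4   3   5   1  -3  -2 1756  -2   1   3  -9  -2   0
187  -2  -6   4  -2  -3   8  -2  -2  -3   5  11   8   1  -3   0   7  -9   5   0   7  -7  -3  -1
190  -2   1  -1   0  -5  -3   6   6 -10   9  17   8   8  74  74  67  73   0  14   0   1  -6   0
193  -2   0 -10   2  -3   1   0 104  99  70  65  70  64  68  66  68  73  13  14  10  10   9  -1
196   0  -7   0  62  70  65  67 103  65  65  67  68  60  12  29  33  12  10   2  15  20  -2  -1
199  -5   0  61  71  71  69  65  62   0  13   7  14   7   8  12  13   9  13  12  10  17   6   3
202   1   3  63  -3   7   1  -6  -1   9   8  11  11   6  12   7  11  12  13   7   7   2  -9  -2
205   0  -9   0  -2   5  -4  -6   0  11   8   9  50   7   6   6  12  11  12   7  14  10   4   2
208  -6   0  -7   4  -5  -3   6  -1  13  16  16  28  15  10  12   8   8  54  19  16  18   0   5
211   3   3  -1   0   3 1756  -2   0  11  15  17  32   4  11   7  16   4  31  16  15   9  -1  -4
214   0 -11   0   8   8  -3  -2  -7   9   8  11  55   6  11  11   9  16  27   6  10  14  -4   2
217  -2   3   1  -4   3  -6   4   0  14  1
[... 1339 characters left out ...]
80  61   5   0  -8  -6  -5   2   3   0  -1   2   4  -2   0
178 215 [0.57058523 0.33811573 0.012     ] [0.57161852 0.33915616 0.00618223]
220 215 [0.57196105 0.18558744 0.012     ] [0.57356487 0.1864092  0.00300989]
253 170 [0.74245561 0.06799984 0.012     ] [0.73625409 0.06746067 0.03445911]
247 263 [0.39953296 0.0846823  0.012     ] [0.39307111 0.08195588 0.09321784]
279 189 [ 0.67095661 -0.0285882   0.012     ] [ 0.66900959 -0.02832855  0.02028017]
312 192 [ 0.66074863 -0.14982828  0.012     ] [ 0.66153269 -0.15017314  0.00858053]
305 255 [ 0.42973373 -0.1219417   0.012     ] [ 0.42993329 -0.12211652  0.00994001]
270 250 [0.44647302 0.00314654 0.012     ] [0.43917488 0.00404911 0.08054768]
```

View pics/t1.png

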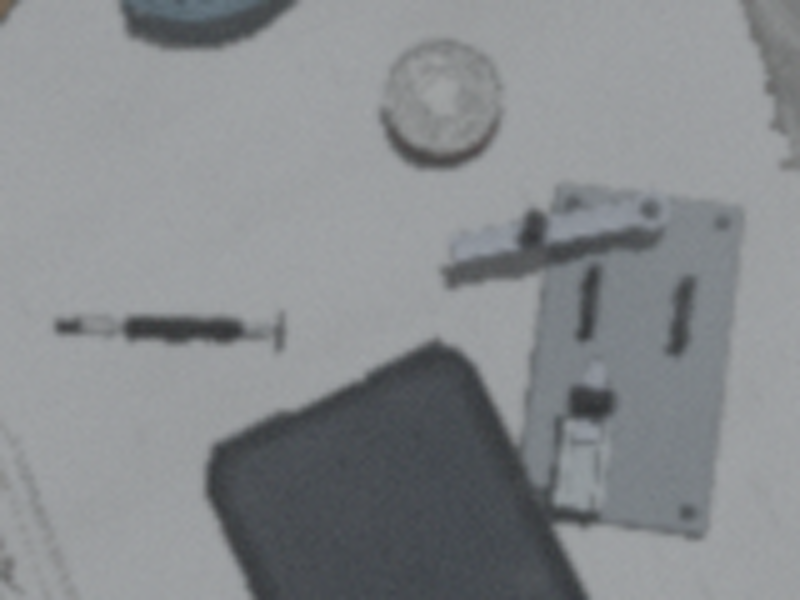

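View pics/s1.png

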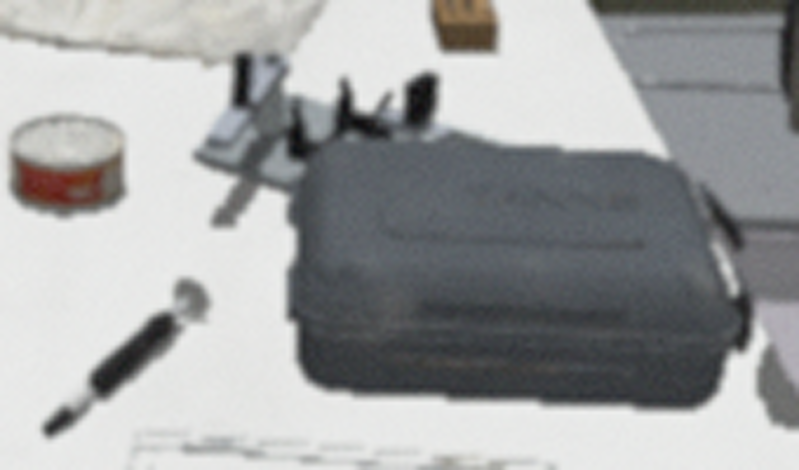

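Crop t1 (×5, offset 165,150): plate corners (558,185),(742,207),(703,535); knob (534,225), pivot end (650,208), tab (592,400), cradles (590,303),(682,316); handpiece barrel centre (184,328), wheel (280,332), rear (55,325). The side view shows the big case partly hiding the holder. I'll fit the plate and check the other features against it.

```bash
cat > m.py <<'E'
from h import *
c=dict(np.load("top0.npz"));g=cv2.resize(c["color"][150:270,165:325],None,fx=5,fy=5,interpolation=cv2.INTER_CUBIC)
f=lambda X,Y,h:ray(c,165+(X+.5)/5-.5,150+(Y+.5)/5-.5,h)
A=np.array([[.1225,.07],[.1225,-.07],[-.1225,-.07]])
B=np.array([f(558,185,.012),f(742,207,.012),f(703,535,.012)])[:,:2]
print("edges",np.linalg.norm(B[0]-B[1]),np.linalg.norm(B[1]-B[2]))
H=(A-A.mean(0)).T@(B-B.mean(0));yaw=np.arctan2(H[0,1]-H[1,0],H[0,0]+H[1,1])
R=np.array([[np.cos(yaw),-np.sin(yaw)],[np.sin(yaw),np.cos(yaw)]]);o=B.mean(0)-R@A.mean(0)
E
python3 - <<'E'
from m import *
print("yaw",yaw,"o",o)
hold=lambda p:(R.T@(p[:2]-o)).round(4)
gray=cv2.cvtColor(g,cv2.COLOR_BGR2GRAY)
m=(gray<85).astype(np.uint8)
n,l,st,ce=cv2.connectedComponentsWithStats(m)
for i in range(1,n):
    if st[i,4]>120:print(st[i],ce[i].round(1),"holder@.04",hold(f(*ce[i],.04)),"w@.0125",f(*ce[i],.0125).round(4), "holder@.1",hold(f(*ce[i],.1)))
print("tab@.103 c",hold(f(592,397,.095)),"knob top",hold(f(534,215,.106)),"pivot",hold(f(650,208,.07)),"tip",hold(f(455,240,.068)))
a,b=f(280,332,.0145),f(55,325,.006);print("wheel,rear",a,b,np.linalg.norm(a-b))
print("case tip",hold(f(435,345,.09)),hold(f(470,372,.09)),hold(f(525,480,.09)), hold(f(585,600,.09)))
for nm,p in dict(grip=(.03,0),pivot=(.095,0),c1=(.03,.034),c2=(.03,-.034)).items():print(nm,(R@np.array(p)+o).round(4))
E
```

```text
edges 0.1361621074710778 0.24248938767211167
yaw -0.12817290783266658 o [ 0.55199589 -0.06977658]
[ 127    0  163   44 3196] [205.9  24.9] holder@.04 [0.198  0.3395] w@.0125 [0.8003 0.2451 0.0125] holder@.1 [0.1806 0.3296]
[392 133  89  32 652] [431.7 154.4] holder@.04 [0.1236 0.1612] w@.0125 [0.7022 0.075  0.0125] holder@.1 [0.1088 0.1576]
[ 521  214  125   49 1945] [570.4 242.6] holder@.04 [0.0724 0.0528] w@.0125 [ 0.6365 -0.0275  0.0125] holder@.1 [0.0594 0.053 ]
[578 268  20  72 828] [588.3 303.7] holder@.04 [0.0298 0.0343] w@.0125 [ 0.5911 -0.0406  0.0125] holder@.1 [0.0182 0.0351]
[670 282  22  72 761] [680.4 318.9] holder@.04 [ 0.0278 -0.0324] w@.0125 [ 0.5805 -0.1076  0.0125] holder@.1 [ 0.0163 -0.0293]
[ 126  319  116   21 1891] [182.9 329.1] holder@.04 [-0.0281  0.319 ] w@.0125 [0.5697 0.2538 0.0125] holder@.1 [-0.0377  0.3099]
[  208   344   389   256 66022] [391.2 496.3] holder@.04 [-0.1261  0.1541] w@.0125 [0.4496 0.1003 0.0125] holder@.1 [-0.1322  0.1507]
[ 570  388   43   32 1104] [590.1 403.2] holder@.04 [-0.0414  0.0238] w@.0125 [ 0.5181 -0.042   0.0125] holder@.1 [-0.0504  0.025 ]
tab@.103 c [-0.0452  0.0242] knob top [0.0741 0.0806] pivot [0.0986 0.0002] tip [0.057  0.1342]
wheel,rear [0.56785404 0.1830798  0.0145    ] [0.57305177 0.34800337 0.006     ] 0.16522423613245107
case tip [-0.0233  0.1365] [-0.0387  0.1099] [-0.1076  0.0622] [-0.1828  0.011 ]
grip [ 0.5817 -0.0736]
pivot [ 0.6462 -0.0819]
c1 [ 0.5861 -0.0399]
c2 [ 0.5774 -0.1073]
```

Geometry is consistent: cradles fall at (0.029, ±0.034), pivot at 0.098. Next is a helper that turns a target into tool-axis shifts.

```bash
cat > go.py <<'E'
import sys,numpy as np
from scipy.spatial.transform import Rotation as S
from cell import *
# usage: go.py hx hy z yawholder(deg, tool x rel. to holder) [w] ; w = world coordinates
yaw=-.1282;o=np.array([.552,-.0698]);a=[float(x) for x in sys.argv[1:5]];s=observe()
Rz=np.array([[np.cos(yaw),-np.sin(yaw)],[np.sin(yaw),np.cos(yaw)]])
w=len(sys.argv)>5
p=np.array(a[:2]) if w else Rz@np.array(a[:2])+o
T=S.from_euler('xyz',[np.pi,0,np.radians(a[3])+(0 if w else yaw)]);C=S.from_euler('xyz',s['tool_rot'])
print("t",s['time'],"pos",np.round(s['tool_pos'],4),"holder",(Rz.T@(np.array(s['tool_pos'])[:2]-o)).round(4),"open",round(s['opening'],4),"F",np.round(s['contact_force'],1),"grip",s['grip_force'],"q6",round(s['qpos'][5],2))
print("travel",C.inv().apply(np.r_[p,a[2]]-s['tool_pos']).round(4),"dr",np.degrees((C.inv()*T).as_rotvec()).round(2))
E
python3 go.py -.049 .024 .15 90
```

```text
t 0.1 pos [ 0.1196 -0.5108  0.2261] holder [-0.3725 -0.4927] open 0.0918 F [-0.   0.1  0.4] grip 0.0 q6 -0.15
travel [ 0.484  -0.3705  0.0767] dr [-6.000e-02 -6.000e-02 -6.949e+01]
```

Emit:
{"api": "arm_command", "payload": {
  "fingers": [-0.1, -0.1, -0.1, -0.1, -0.1, -0.1, -0.1, -0.1],
  "travel": [
    [0.03, -0.023, 0],
    [0.06, -0.046, 0],
    [0.09, -0.069, 0],
    [0.12, -0.092, 0],
    [0.15, -0.115, 0],
    [0.18, -0.138, 0],
    [0.21, -0.161, 0],
    [0.24, -0.184, 0]
  ],
  "dr": [
    [0, 0, -4],
    [0, 0, -8],
    [0, 0, -12],
    [0, 0, -17],
    [0, 0, -21],
    [0, 0, -26],
    [0, 0, -30],
    [0, 0, -34.5]
  ]
}}

```text
time: 0.77
tool_pos: [0.312, -0.2757, 0.2266]
tool_rot: [-3.141, -0.0, 0.835]
contact_force: [1.0, -0.2, 0.9]
opening: 0.0508
grip_force: 0.0
```

```bash
python3 go.py -.049 .024 .15 90
```

```text
t 0.7667 pos [ 0.312  -0.2757  0.2266] holder [-0.2117 -0.2348] open 0.0508 F [ 1.  -0.2  0.9] grip 0.0 q6 -0.17
travel [ 0.3054 -0.0142  0.0766] dr [-1.000e-02 -1.000e-02 -3.481e+01]
```

Emit:
{"api": "arm_command", "payload": {
  "fingers": [-0.1, -0.1, -0.1, -0.1, -0.1, -0.1, -0.1, -0.1],
  "travel": [
    [0.04, -0.002, 0],
    [0.08, -0.004, 0],
    [0.12, -0.006, 0],
    [0.16, -0.008, 0],
    [0.2, -0.01, 0],
    [0.24, -0.012, 0],
    [0.28, -0.013, 0.02],
    [0.305, -0.014, 0.05]
  ],
  "dr": [
    [0, 0, -4.5],
    [0, 0, -9],
    [0, 0, -13.5],
    [0, 0, -18],
    [0, 0, -22.5],
    [0, 0, -27],
    [0, 0, -31],
    [0, 0, -34.8]
  ]
}}

```text
time: 1.43
tool_pos: [0.5099, -0.0404, 0.1788]
tool_rot: [3.134, 0.0, 1.444]
contact_force: [0.9, -0.5, 0.5]
opening: 0.0505
grip_force: 0.0
```

```bash
python3 go.py -.049 .024 .076 90;python3 - <<'E'
from cell import *
from h import *
c=read_camera("top");cv2.imwrite("pics/t2.png",cv2.resize(c["color"][150:270,235:335],None,fx=5,fy=5,interpolation=cv2.INTER_CUBIC))
E
```

```text
t 1.4333 pos [ 0.5099 -0.0404  0.1788] holder [-0.0455  0.0238] open 0.0505 F [ 0.9 -0.5  0.5] grip 0.0 q6 -0.1
travel [ 0.0003 -0.0042  0.1028] dr [0.43 0.02 0.1 ]
```

View pics/t2.png

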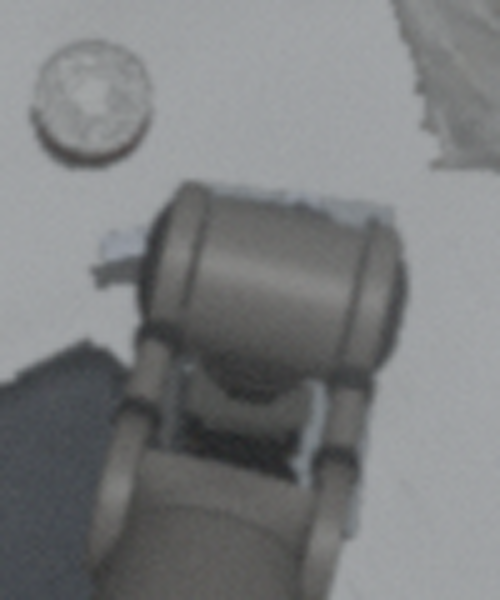

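The arm hides the holder from above, as expected. Descending onto the tab while watching the force.

Emit:
{"api": "arm_command", "payload": {
  "fingers": [-0.1, -0.1, -0.1, -0.1, -0.1, 1, 1, 1],
  "travel": [
    [0, -0.004, 0.02],
    [0, -0.004, 0.045],
    [0, -0.004, 0.07],
    [0, -0.004, 0.09],
    [0, -0.004, 0.1],
    [0, -0.004, 0.1],
    [0, -0.004, 0.1],
    [0, -0.004, 0.1]
  ],
  "dr": [
    [0, 0, 0],
    [0, 0, 0],
    [0, 0, 0],
    [0, 0, 0],
    [0, 0, 0],
    [0, 0, 0],
    [0, 0, 0],
    [0, 0, 0]
  ],
  "squeeze": 20
}}

```text
time: 2.15
tool_pos: [0.5032, -0.0423, 0.078]
tool_rot: [3.14, 0.0, 1.439]
contact_force: [-0.9, -0.1, 0.8]
opening: 0.0348
grip_force: 0.0
```

```bash
python3 go.py -.049 .024 .076 90
```

```text
t 2.15 pos [ 0.5032 -0.0423  0.078 ] holder [-0.0519  0.021 ] open 0.0348 F [-0.9 -0.1  0.8] grip 0.0 q6 -0.1
travel [0.003  0.0029 0.002 ] dr [ 0.11  0.02 -0.19]
```

Emit:
{"api": "arm_command", "payload": {
  "fingers": [1, 1, 1, 1, 1],
  "travel": [
    [0.003, 0.002, 0],
    [0.003, 0.002, 0],
    [0.003, 0.002, 0],
    [0.003, 0.002, 0],
    [0.003, 0.002, 0]
  ],
  "dr": [
    [0, 0, 0],
    [0, 0, 0],
    [0, 0, 0],
    [0, 0, 0],
    [0, 0, 0]
  ]
}}

```text
time: 2.57
tool_pos: [0.5059, -0.0394, 0.0779]
tool_rot: [3.139, 0.0, 1.439]
contact_force: [2.2, 0.8, 6.2]
opening: 0.0138
grip_force: 20.0
```

```bash
python3 go.py -.094 .024 .078 90
```

```text
t 2.5667 pos [ 0.5059 -0.0394  0.0779] holder [-0.0496  0.0242] open 0.0138 F [2.2 0.8 6.2] grip 19.99784231185913 q6 -0.1
travel [-0.0004 -0.0444 -0.0003] dr [ 0.17  0.   -0.18]
```

Emit:
{"api": "arm_command", "payload": {
  "fingers": [1, 1, 1, 1, 1, 1, 1, 1],
  "travel": [
    [0, -0.005, 0],
    [0, -0.01, 0],
    [0, -0.016, 0],
    [0, -0.022, 0],
    [0, -0.028, 0],
    [0, -0.034, 0],
    [0, -0.038, 0],
    [0, -0.038, 0]
  ],
  "dr": [
    [0, 0, 0],
    [0, 0, 0],
    [0, 0, 0],
    [0, 0, 0],
    [0, 0, 0],
    [0, 0, 0],
    [0, 0, 0],
    [0, 0, 0]
  ]
}}

```text
time: 3.23
tool_pos: [0.468, -0.0346, 0.0779]
tool_rot: [3.137, 0.0, 1.439]
contact_force: [4.1, 1.1, 6.2]
opening: 0.0137
grip_force: 20.0
```

Emit:
{"api": "arm_command", "payload": {
  "fingers": [1, 1, 1, 1, 1],
  "travel": [
    [0, -0.002, 0],
    [0, -0.004, 0],
    [0, -0.006, 0],
    [0, -0.006, 0],
    [0, -0.006, 0]
  ],
  "dr": [
    [0, 0, 0],
    [0, 0, 0],
    [0, 0, 0],
    [0, 0, 0],
    [0, 0, 0]
  ]
}}

```text
time: 3.65
tool_pos: [0.4678, -0.0346, 0.078]
tool_rot: [3.127, 0.0, 1.439]
contact_force: [21.6, 0.9, -10.8]
opening: 0.0138
grip_force: 20.0
```

```bash
python3 go.py -.094 .024 .078 90
```

```text
t 3.65 pos [ 0.4678 -0.0346  0.078 ] holder [-0.088   0.0241] open 0.0138 F [ 21.6   0.9 -10.8] grip 20.00065192580223 q6 -0.11
travel [-0.0001 -0.006  -0.0001] dr [ 0.86  0.02 -0.23]
```

Slide now at the open stop: force rose at holder x = −0.088. Releasing, then refining the handpiece position.

Emit:
{"api": "arm_command", "payload": {
  "fingers": [1, -0.1, -0.1, -0.1, -0.1, -0.1, -0.1, -0.1],
  "travel": [
    [0, 0.0055, 0],
    [0, 0.0055, 0],
    [0, 0.0055, 0],
    [0, 0.0055, 0],
    [0, 0.0055, -0.02],
    [0, 0.0055, -0.05],
    [0, 0.0055, -0.08],
    [0, 0.0055, -0.11]
  ],
  "dr": [
    [0, 0, 0],
    [0, 0, 0],
    [0, 0, 0],
    [0, 0, 0],
    [0, 0, 0],
    [0, 0, 0],
    [0, 0, 0],
    [0, 0, 0]
  ]
}}

```text
time: 4.32
tool_pos: [0.4653, -0.0341, 0.1875]
tool_rot: [-3.139, -0.0, 1.439]
contact_force: [0.9, 0.2, -0.4]
opening: 0.0497
grip_force: 0.0
```

```bash
python3 - <<'E'
from m import *
from cell import *
def big(mask,lo,hi):
    n,l,st,ce=cv2.connectedComponentsWithStats(mask.astype(np.uint8))
    for i in range(1,n):
        if lo<st[i,4]<hi:print("side blob",st[i],ce[i],"@.0125",ray(s,*ce[i],.0125).round(4))
gray=cv2.cvtColor(g,cv2.COLOR_BGR2GRAY)
m=(gray<85)[310:350,110:255];ys,xs=np.nonzero(m);P=np.array([f(x+110,y+310,.0125)[:2] for x,y in zip(xs,ys)])
w,V=np.linalg.eigh(np.cov(P.T));print("barrel",P.mean(0),"axis",V[:,1],"yrange",np.percentile(P[:,1],[0,100]))
s=dict(np.load("side0.npz"));gs=cv2.cvtColor(s["color"],cv2.COLOR_BGR2GRAY)
mm=np.zeros(gs.shape,bool);mm[228:262,225:262]=gs[228:262,225:262]<70;big(mm,20,2000)
E
python3 go.py .57 .2545 .2 88 w
```

```text
edges 0.1361621074710778 0.24248938767211167
barrel [0.56973655 0.25382997] axis [0.0182389  0.99983366] yrange [0.21154799 0.29519216]
side blob [240 232  16  17  81] [247.54320988 240.24691358] @.0125 [0.5678 0.2625 0.0125]
t 4.3167 pos [ 0.4653 -0.0341  0.1875] holder [-0.0905  0.0243] open 0.0497 F [ 0.9  0.2 -0.4] grip 0.0 q6 -0.11
travel [ 0.2999  0.0659 -0.0127] dr [-0.15 -0.01 -5.54]
```

```bash
python3 - <<'E'
from h import *
c=dict(np.load("top0.npz"));W=world(c)
m=(W[...,2]>.05)&(W[...,2]<.12)&(W[...,0]>.35)&(W[...,0]<.66)&(W[...,1]>.0)&(W[...,1]<.3)
m=cv2.erode(m.astype(np.uint8),np.ones((2,2)))>0
P=W[m]
for y in np.arange(.0,.25,.02):
    q=P[(abs(P[:,1]-y)<.01)]
    if len(q):print(round(y,2),"xmax",q[:,0].max().round(3),"xmin",q[:,0].min().round(3),"ztop",np.percentile(q[:,2],95).round(3))
E
```

```text
0.0 xmax 0.637 xmin 0.35 ztop 0.099
0.02 xmax 0.633 xmin 0.35 ztop 0.097
0.04 xmax 0.63 xmin 0.35 ztop 0.097
0.06 xmax 0.624 xmin 0.353 ztop 0.098
0.08 xmax 0.547 xmin 0.353 ztop 0.099
0.1 xmax 0.54 xmin 0.352 ztop 0.098
0.12 xmax 0.523 xmin 0.352 ztop 0.098
0.14 xmax 0.511 xmin 0.352 ztop 0.098
0.16 xmax 0.504 xmin 0.352 ztop 0.097
0.18 xmax 0.5 xmin 0.353 ztop 0.095
0.2 xmax 0.487 xmin 0.38 ztop 0.095
0.22 xmax 0.478 xmin 0.418 ztop 0.086
```

The case corner comes near the gripper body, so I'll grip 12 mm towards the rear of the barrel centre, at y = 0.268.

Emit:
{"api": "arm_command", "payload": {
  "fingers": [-0.1, -0.1, -0.1, -0.1, -0.1, -0.1, -0.1, -0.1],
  "travel": [
    [0.03, 0.007, -0.01],
    [0.07, 0.015, -0.01],
    [0.11, 0.024, -0.01],
    [0.15, 0.032, -0.01],
    [0.19, 0.04, -0.01],
    [0.23, 0.05, -0.01],
    [0.27, 0.058, -0.01],
    [0.3, 0.063, -0.01]
  ],
  "dr": [
    [0, 0, -1],
    [0, 0, -2],
    [0, 0, -3],
    [0, 0, -4],
    [0, 0, -5],
    [0, 0, -6],
    [0, 0, -6],
    [0, 0, -6]
  ]
}}

```text
time: 4.98
tool_pos: [0.5681, 0.2576, 0.1959]
tool_rot: [-3.14, 0.0, 1.545]
contact_force: [0.7, -1.1, -0.4]
opening: 0.0509
grip_force: 0.0
```

Emit:
{"api": "arm_command", "payload": {
  "fingers": [-0.1, -0.1, -0.1],
  "travel": [
    [0, 0, 0.02],
    [0, 0, 0.04],
    [0, 0, 0.04]
  ],
  "dr": [
    [0, 0, 0],
    [0, 0, 0],
    [0, 0, 0]
  ]
}}

```text
time: 5.23
tool_pos: [0.5653, 0.2545, 0.1519]
tool_rot: [-3.133, 0.003, 1.545]
contact_force: [-1.1, -0.8, -0.9]
opening: 0.0506
grip_force: 0.0
```

```bash
python3 go.py .5695 .268 .004 89 w
```

```text
t 5.2333 pos [0.5653 0.2545 0.1519] holder [-0.0283  0.3234] open 0.0506 F [-1.1 -0.8 -0.9] grip 0.0 q6 0.33
travel [0.0141 0.0052 0.1478] dr [-0.52  0.19 -0.47]
```

Emit:
{"api": "arm_command", "payload": {
  "fingers": [-0.1, -0.1, -0.1, -0.1, -0.1, -0.1, -0.1, -0.1],
  "travel": [
    [0.005, 0.002, 0.02],
    [0.012, 0.003, 0.045],
    [0.012, 0.003, 0.07],
    [0.012, 0.003, 0.09],
    [0.012, 0.003, 0.11],
    [0.012, 0.003, 0.12],
    [0.012, 0.003, 0.13],
    [0.012, 0.003, 0.13]
  ],
  "dr": [
    [0, 0, 0],
    [0, 0, 0],
    [0, 0, 0],
    [0, 0, 0],
    [0, 0, 0],
    [0, 0, 0],
    [0, 0, 0],
    [0, 0, 0]
  ]
}}

```text
time: 5.9
tool_pos: [0.5709, 0.2661, 0.0256]
tool_rot: [-3.139, 0.001, 1.544]
contact_force: [0.3, -0.5, -0.7]
opening: 0.0505
grip_force: 0.0
```

```bash
python3 go.py .5695 .268 .004 89 w
```

```text
t 5.9 pos [0.5709 0.2661 0.0256] holder [-0.0242  0.3356] open 0.0505 F [ 0.3 -0.5 -0.7] grip 0.0 q6 0.34
travel [ 0.0019 -0.0014  0.0216] dr [-0.15  0.06 -0.56]
```

Emit:
{"api": "arm_command", "payload": {
  "fingers": [-0.1, -0.1, -0.1, -0.1, 1, 1, 1, 1],
  "travel": [
    [0.002, -0.001, 0.008],
    [0.002, -0.001, 0.015],
    [0.002, -0.001, 0.021],
    [0.002, -0.001, 0.021],
    [0.002, -0.001, 0.021],
    [0.002, -0.001, 0.021],
    [0.002, -0.001, 0.021],
    [0.002, -0.001, 0.021]
  ],
  "dr": [
    [0, 0, 0],
    [0, 0, 0],
    [0, 0, 0],
    [0, 0, 0],
    [0, 0, 0],
    [0, 0, 0],
    [0, 0, 0],
    [0, 0, 0]
  ],
  "squeeze": 20
}}

```text
time: 6.57
tool_pos: [0.571, 0.2688, 0.0063]
tool_rot: [3.141, -0.0, 1.544]
contact_force: [-0.5, -0.3, -0.2]
opening: 0.0286
grip_force: 0.0
```

Emit:
{"api": "arm_command", "payload": {
  "fingers": [1, 1, 1, 1],
  "travel": [
    [0, 0, 0],
    [0, 0, 0],
    [0, 0, 0],
    [0, 0, 0]
  ],
  "dr": [
    [0, 0, 0],
    [0, 0, 0],
    [0, 0, 0],
    [0, 0, 0]
  ]
}}

```text
time: 6.9
tool_pos: [0.5709, 0.2688, 0.006]
tool_rot: [3.141, -0.0, 1.544]
contact_force: [-0.5, -1.0, 1.0]
opening: 0.0146
grip_force: 20.0
```

```bash
python3 go.py .03 .0125 .2 90
```

```text
t 6.9 pos [0.5709 0.2688 0.006 ] holder [-0.0246  0.3382] open 0.0146 F [-0.5 -1.   1. ] grip 19.99500185251236 q6 0.35
travel [-0.3296  0.0214 -0.1939] dr [ 0.02 -0.    5.82]
```

Emit:
{"api": "arm_command", "payload": {
  "fingers": [1, 1, 1, 1, 1, 1, 1, 1],
  "travel": [
    [0, 0, -0.01],
    [0, 0, -0.025],
    [0, 0, -0.05],
    [0, 0, -0.08],
    [0, 0, -0.11],
    [0, 0, -0.14],
    [0, 0, -0.16],
    [0, 0, -0.16]
  ],
  "dr": [
    [0, 0, 0],
    [0, 0, 0],
    [0, 0, 0],
    [0, 0, 0],
    [0, 0, 0],
    [0, 0, 0],
    [0, 0, 0],
    [0, 0, 0]
  ]
}}

```text
time: 7.57
tool_pos: [0.5729, 0.2696, 0.1718]
tool_rot: [3.133, -0.003, 1.544]
contact_force: [1.1, -0.4, -0.9]
opening: 0.015
grip_force: 20.0
```

```bash
python3 go.py .03 .0125 .16 90;python3 - <<'E'
from cell import *
from h import *
c=read_camera("side");np.savez("s2.npz",**c);a=cv2.resize(c["color"][130:270,180:320],None,fx=4,fy=4,interpolation=cv2.INTER_CUBIC)
cv2.imwrite("pics/s2.png",a)
E
```

```text
t 7.5667 pos [0.5729 0.2696 0.1718] holder [-0.0226  0.3393] open 0.015 F [ 1.1 -0.4 -0.9] grip 19.991922676563263 q6 0.35
travel [-0.3305  0.0192  0.0109] dr [ 0.5  -0.21  5.81]
```

View pics/s2.png

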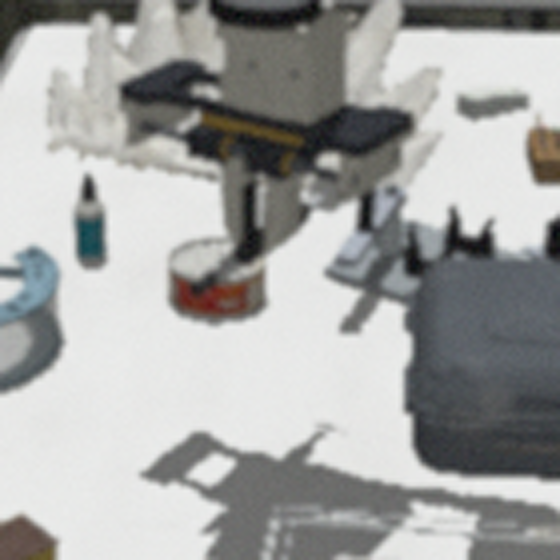

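The handpiece is held, with its rear end at about (193,283) in the crop. I'll check the along-axis offset from that.

```bash
python3 - <<'E'
from h import *
c=dict(np.load("s2.npz"));o=-c["t"]@c["R"]
for X,Y in[(193,283),(222,272)]:
    u=180+(X+.5)/4-.5;v=130+(Y+.5)/4-.5
    d=np.array([(u-c["cx"])/c["fx"],(v-c["cy"])/c["fy"],1])@c["R"]
    print((o+d*(.575-o[0])/d[0]).round(4))
E
```

```text
[0.575  0.3515 0.1774]
[0.575 0.317 0.171]
```

Emit:
{"api": "arm_command", "payload": {
  "fingers": [1, 1, 1, 1, 1, 1, 1, 1],
  "travel": [
    [-0.02, 0.001, 0],
    [-0.055, 0.003, 0],
    [-0.095, 0.005, 0],
    [-0.135, 0.008, 0],
    [-0.175, 0.011, 0],
    [-0.215, 0.014, 0],
    [-0.25, 0.016, 0],
    [-0.285, 0.018, 0]
  ],
  "dr": [
    [0, 0, 1],
    [0, 0, 2],
    [0, 0, 3],
    [0, 0, 4],
    [0, 0, 5],
    [0, 0, 5.8],
    [0, 0, 5.8],
    [0, 0, 5.8]
  ]
}}

```text
time: 8.28
tool_pos: [0.5797, -0.0184, 0.1639]
tool_rot: [-3.138, -0.0, 1.442]
contact_force: [0.5, 0.0, -2.2]
opening: 0.0149
grip_force: 20.0
```

Emit:
{"api": "arm_command", "payload": {
  "fingers": [1, 1, 1, 1, 1, 1],
  "travel": [
    [-0.02, 0, 0],
    [-0.032, 0, 0],
    [-0.04, 0, 0],
    [-0.042, 0, 0],
    [-0.042, 0, 0],
    [-0.042, 0, 0]
  ],
  "dr": [
    [0, 0, 0],
    [0, 0, 0],
    [0, 0, 0],
    [0, 0, 0],
    [0, 0, 0],
    [0, 0, 0]
  ]
}}

```text
time: 8.78
tool_pos: [0.5757, -0.0569, 0.1656]
tool_rot: [-3.141, -0.0, 1.444]
contact_force: [-0.1, -0.3, -2.4]
opening: 0.0149
grip_force: 20.0
```

```bash
python3 go.py .03 .012 .08 90
```

```text
t 8.7833 pos [ 0.5757 -0.0569  0.1656] holder [0.0218 0.0158] open 0.0149 F [-0.1 -0.3 -2.4] grip 19.991791248321533 q6 -0.1
travel [-0.0038  0.0082  0.0856] dr [-0.03 -0.02  0.08]
```

Emit:
{"api": "arm_command", "payload": {
  "fingers": [1, 1, 1, 1, 1, 1, 1, 1],
  "travel": [
    [-0.004, 0.008, 0],
    [-0.004, 0.008, 0.02],
    [-0.004, 0.008, 0.04],
    [-0.004, 0.008, 0.06],
    [-0.004, 0.008, 0.08],
    [-0.004, 0.008, 0.09],
    [-0.004, 0.008, 0.1],
    [-0.004, 0.008, 0.1]
  ],
  "dr": [
    [0, 0, 0],
    [0, 0.5, 0],
    [0, 1, 0],
    [0, 1.5, 0],
    [0, 1.5, 0],
    [0, 1.5, 0],
    [0, 1.5, 0],
    [0, 1.5, 0]
  ]
}}

```text
time: 9.45
tool_pos: [0.5826, -0.0627, 0.0641]
tool_rot: [-3.139, -0.026, 1.444]
contact_force: [-1.0, 0.3, -2.1]
opening: 0.015
grip_force: 20.0
```

```bash
python3 go.py .03 .012 .0335 90; python3 - <<'E'
from cell import *
from h import *
t=read_camera("top")["color"][175:275,235:335];s=read_camera("side")["color"][150:250,220:320]
cv2.imwrite("pics/p3.png",np.hstack([cv2.resize(i,(400,400),interpolation=cv2.INTER_CUBIC) for i in(t,s)]))
E
```

```text
t 9.45 pos [ 0.5826 -0.0627  0.0641] holder [0.0295 0.011 ] open 0.015 F [-1.   0.3 -2.1] grip 19.991779625415802 q6 -0.14
travel [0.0002 0.0006 0.0307] dr [-0.16 -1.51  0.06]
```

View pics/p3.png

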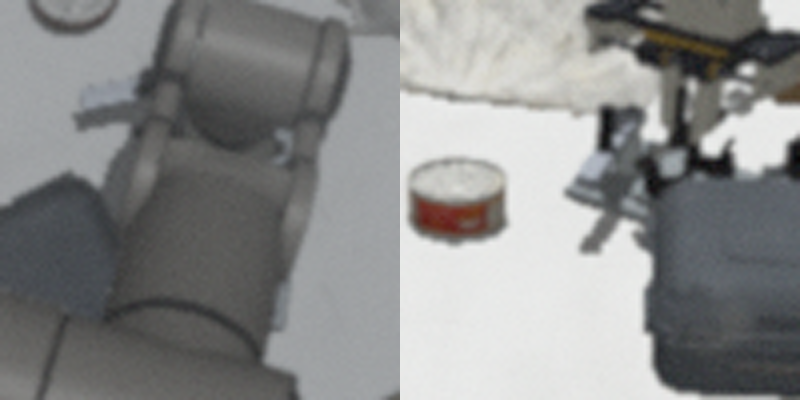

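The side half shows the fingers and handpiece above the cradles at about (690,130); the top view is hidden by the arm. Lowering gently.

Emit:
{"api": "arm_command", "payload": {
  "fingers": [1, 1, 1, 1, 1, 1, 1, 1],
  "travel": [
    [0, 0.0005, 0.004],
    [0, 0.0005, 0.008],
    [0, 0.0005, 0.012],
    [0, 0.0005, 0.016],
    [0, 0.0005, 0.02],
    [0, 0.0005, 0.023],
    [0, 0.0005, 0.025],
    [0, 0.0005, 0.025]
  ],
  "dr": [
    [0, 0, 0],
    [0, 0, 0],
    [0, 0, 0],
    [0, 0, 0],
    [0, 0, 0],
    [0, 0, 0],
    [0, 0, 0],
    [0, 0, 0]
  ]
}}

```text
time: 10.22
tool_pos: [0.5835, -0.0626, 0.0403]
tool_rot: [-3.141, -0.026, 1.443]
contact_force: [0.2, -0.8, -0.6]
opening: 0.015
grip_force: 20.0
```

Emit:
{"api": "arm_command", "payload": {
  "fingers": [1, 1, 1, 1],
  "travel": [
    [0, 0, 0.002],
    [0, 0, 0.004],
    [0, 0, 0.004],
    [0, 0, 0.004]
  ],
  "dr": [
    [0, 0, 0],
    [0, 0, 0],
    [0, 0, 0],
    [0, 0, 0]
  ]
}}

```text
time: 10.55
tool_pos: [0.5837, -0.0626, 0.0368]
tool_rot: [-3.141, -0.026, 1.443]
contact_force: [-0.8, 0.5, -0.7]
opening: 0.0148
grip_force: 20.0
```

```bash
python3 go.py .03 .012 .0335 90
```

```text
t 10.55 pos [ 0.5837 -0.0626  0.0368] holder [0.0305 0.0112] open 0.0148 F [-0.8  0.5 -0.7] grip 19.9917072057724 q6 -0.14
travel [ 0.0007 -0.0005  0.0033] dr [-0.01 -1.5   0.01]
```

Emit:
{"api": "arm_command", "payload": {
  "fingers": [1, 1, 1, 1],
  "travel": [
    [0, 0, 0.001],
    [0, 0, 0.002],
    [0, 0, 0.002],
    [0, 0, 0.002]
  ],
  "dr": [
    [0, 0, 0],
    [0, 0, 0],
    [0, 0, 0],
    [0, 0, 0]
  ]
}}

```text
time: 10.88
tool_pos: [0.5837, -0.0625, 0.0348]
tool_rot: [-3.141, -0.026, 1.443]
contact_force: [-0.1, -0.1, -1.3]
opening: 0.0147
grip_force: 20.0
```

Emit:
{"api": "arm_command", "payload": {
  "fingers": [1, 1, 1, 1],
  "travel": [
    [0, 0, 0.001],
    [0, 0, 0.002],
    [0, 0, 0.002],
    [0, 0, 0.002]
  ],
  "dr": [
    [0, 0, 0],
    [0, 0, 0],
    [0, 0, 0],
    [0, 0, 0]
  ]
}}

```text
time: 11.22
tool_pos: [0.584, -0.0628, 0.0337]
tool_rot: [3.141, -0.026, 1.443]
contact_force: [-1.8, -1.5, 5.5]
opening: 0.0149
grip_force: 20.0
```

Contact at the expected height (5.5 N). Releasing and rising.

Emit:
{"api": "arm_command", "payload": {
  "fingers": [0.4, 0.2, 0, -0.1, -0.1, -0.1, -0.1, -0.1],
  "travel": [
    [0, 0, 0],
    [0, 0, 0],
    [0, 0, 0],
    [0, 0, 0],
    [0, 0, -0.01],
    [0, 0, -0.03],
    [0, 0, -0.06],
    [0, 0, -0.09]
  ],
  "dr": [
    [0, 0, 0],
    [0, 0, 0],
    [0, 0, 0],
    [0, 0, 0],
    [0, 0, 0],
    [0, 0, 0],
    [0, 0, 0],
    [0, 0, 0]
  ]
}}

```text
time: 11.88
tool_pos: [0.5829, -0.0647, 0.1238]
tool_rot: [-3.14, -0.026, 1.443]
contact_force: [0.9, -0.6, 0.9]
opening: 0.0502
grip_force: 0.0
```

Emit:
{"api": "arm_command", "payload": {
  "fingers": [-0.1, -0.1, -0.1, -0.1, -0.1, -0.1, -0.1, -0.1],
  "travel": [
    [0, 0, -0.03],
    [0.03, -0.02, -0.07],
    [0.06, -0.05, -0.09],
    [0.1, -0.08, -0.09],
    [0.14, -0.1, -0.09],
    [0.17, -0.11, -0.09],
    [0.19, -0.11, -0.09],
    [0.2, -0.11, -0.09]
  ],
  "dr": [
    [0, 0, 0],
    [0, -1, 0],
    [0, -1.5, 0],
    [0, -1.5, 0],
    [0, -1.5, 0],
    [0, -1.5, 0],
    [0, -1.5, 0],
    [0, -1.5, 0]
  ]
}}

```text
time: 12.55
tool_pos: [0.4983, 0.1494, 0.2196]
tool_rot: [3.14, -0.002, 1.446]
contact_force: [0.6, 0.3, -0.0]
opening: 0.0504
grip_force: 0.0
```

```bash
python3 go.py .067 .08 .15 0; python3 - <<'E'
from cell import *
from h import *
c=read_camera("top");np.savez("t4.npz",**c)
t=c["color"][175:275,235:335];s=read_camera("side")["color"][165:225,250:310]
cv2.imwrite("pics/p4.png",np.hstack([cv2.resize(i,(400,400),interpolation=cv2.INTER_CUBIC) for i in(t,s)]))
E
```

```text
t 12.55 pos [0.4983 0.1494 0.2196] holder [-0.0813  0.2106] open 0.0504 F [ 0.6  0.3 -0. ] grip 0.0 q6 0.27
travel [-0.1313  0.1477  0.0695] dr [-3.000e-02 -1.500e-01  9.021e+01]
```

View pics/p4.png

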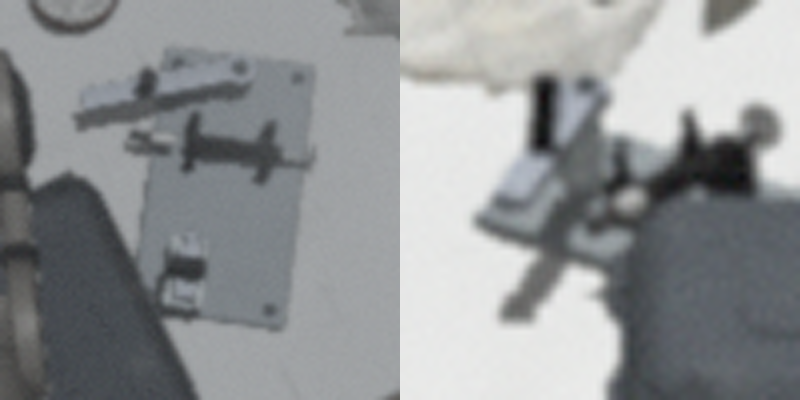

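Handpiece lies in both cradles, wheel to the right; its end offsets from the cradles match centring to about 1 mm. The keeper knob is at (147,80) in the crop, unchanged, and the arm angle is about 1.31. Moving over the knob.

```bash
python3 go.py .0735 .0815 .17 105
```

```text
t 12.65 pos [0.4995 0.1469 0.2188] holder [-0.0797  0.2082] open 0.0506 F [ 0.3 -1.1 -0.4] grip 0.0 q6 0.26
travel [-0.1273  0.1527  0.049 ] dr [  0.07  -0.   -14.78]
```

Emit:
{"api": "arm_command", "payload": {
  "fingers": [-0.1, -0.1, -0.1, -0.1, -0.1, -0.1, -0.1, -0.1],
  "travel": [
    [-0.02, 0.025, 0],
    [-0.045, 0.054, 0],
    [-0.07, 0.084, 0],
    [-0.095, 0.114, 0.01],
    [-0.115, 0.138, 0.02],
    [-0.125, 0.15, 0.035],
    [-0.127, 0.153, 0.05],
    [-0.127, 0.153, 0.05]
  ],
  "dr": [
    [0, 0, -2],
    [0, 0, -4],
    [0, 0, -6],
    [0, 0, -8],
    [0, 0, -10],
    [0, 0, -12],
    [0, 0, -14],
    [0, 0, -14.8]
  ]
}}

```text
time: 13.32
tool_pos: [0.634, -0.0037, 0.1642]
tool_rot: [-3.135, -0.001, 1.699]
contact_force: [-0.5, 1.3, 0.1]
opening: 0.0501
grip_force: 0.0
```

Emit:
{"api": "arm_command", "payload": {
  "fingers": [-0.1, -0.1],
  "travel": [
    [0, 0, 0],
    [0, 0, 0]
  ],
  "dr": [
    [0, 0, 0],
    [0, 0, 0]
  ]
}}

```text
time: 13.48
tool_pos: [0.6352, -0.0009, 0.169]
tool_rot: [3.141, 0.0, 1.7]
contact_force: [0.5, 0.1, 0.9]
opening: 0.0508
grip_force: 0.0
```

```bash
python3 go.py .0735 .0815 .076 105
```

```text
t 13.4833 pos [ 0.6352 -0.0009  0.169 ] holder [0.0737 0.079 ] open 0.0508 F [0.5 0.1 0.9] grip 0.0 q6 -0.25
travel [0.0025 0.0004 0.093 ] dr [ 0.04  0.02 -0.27]
```

Emit:
{"api": "arm_command", "payload": {
  "fingers": [-0.1, -0.1, -0.1, -0.1, -0.1, -0.1, -0.1, 1],
  "travel": [
    [0.001, 0, 0.015],
    [0.002, 0, 0.035],
    [0.002, 0, 0.055],
    [0.002, 0, 0.075],
    [0.002, 0, 0.085],
    [0.002, 0, 0.092],
    [0.002, 0, 0.092],
    [0.002, 0, 0.092]
  ],
  "dr": [
    [0, 0, 0],
    [0, 0, 0],
    [0, 0, 0],
    [0, 0, 0],
    [0, 0, 0],
    [0, 0, 0],
    [0, 0, 0],
    [0, 0, 0]
  ],
  "squeeze": 10
}}

```text
time: 14.15
tool_pos: [0.6354, 0.0018, 0.0772]
tool_rot: [3.14, 0.0, 1.701]
contact_force: [-0.0, 0.0, 0.5]
opening: 0.0472
grip_force: 0.0
```

Emit:
{"api": "arm_command", "payload": {
  "fingers": [1, 1, 1, 1, 1, 1, 1],
  "travel": [
    [0, 0, 0],
    [0, 0, 0],
    [0, 0, 0],
    [0, 0, 0],
    [0, 0, 0],
    [0, 0, 0],
    [0, 0, 0]
  ],
  "dr": [
    [0, 0, 0],
    [0, 0, 0],
    [0, 0, 0],
    [0, 0, 0],
    [0, 0, 0],
    [0, 0, 0],
    [0, 0, 0]
  ]
}}

```text
time: 14.73
tool_pos: [0.6349, 0.0017, 0.0764]
tool_rot: [3.141, 0.0, 1.701]
contact_force: [-1.6, 0.1, 2.1]
opening: 0.016
grip_force: 10.0
```

```bash
python3 go.py .0735 .0815 .076 105
```

```text
t 14.7333 pos [0.6349 0.0017 0.0764] holder [0.0731 0.0816] open 0.016 F [-1.6  0.1  2.1] grip 10.000064615160227 q6 -0.25
travel [-0.0002  0.0004  0.0004] dr [ 0.01  0.   -0.19]
```

Emit:
{"api": "arm_command", "payload": {
  "fingers": [1, 1, 1, 1, 1, 1, 1, 1],
  "travel": [
    [-0.0003, -0.0074, 0],
    [-0.0013, -0.0148, 0],
    [-0.0029, -0.022, 0],
    [-0.0051, -0.0291, 0],
    [-0.008, -0.0359, 0],
    [-0.0114, -0.0425, 0],
    [-0.0154, -0.0488, 0],
    [-0.0154, -0.0488, 0]
  ],
  "dr": [
    [0, 0, -5],
    [0, 0, -10],
    [0, 0, -15],
    [0, 0, -20],
    [0, 0, -25],
    [0, 0, -30],
    [0, 0, -35],
    [0, 0, -35]
  ]
}}

```text
time: 15.4
tool_pos: [0.5888, -0.0217, 0.0764]
tool_rot: [3.141, 0.003, 2.316]
contact_force: [2.5, -3.2, -1.5]
opening: 0.016
grip_force: 10.0
```

```bash
python3 go.py .010 0 .076 180
```

```text
t 15.4 pos [ 0.5888 -0.0217  0.0764] holder [0.0304 0.0524] open 0.016 F [ 2.5 -3.2 -1.5] grip 9.998523015528917 q6 -0.91
travel [-0.0181 -0.0532  0.0005] dr [ -0.04   0.15 -39.98]
```

Emit:
{"api": "arm_command", "payload": {
  "fingers": [1, 1, 1, 1, 1, 1, 1, 1],
  "travel": [
    [-0.0003, -0.0074, 0],
    [-0.0013, -0.0148, 0],
    [-0.0029, -0.022, 0],
    [-0.0051, -0.0291, 0],
    [-0.008, -0.0359, 0],
    [-0.0114, -0.0425, 0],
    [-0.0145, -0.047, 0],
    [-0.0145, -0.047, 0]
  ],
  "dr": [
    [0, 0, -5],
    [0, 0, -10],
    [0, 0, -15],
    [0, 0, -20],
    [0, 0, -25],
    [0, 0, -30],
    [0, 0, -34],
    [0, 0, -34]
  ]
}}

```text
time: 16.07
tool_pos: [0.565, -0.0638, 0.0764]
tool_rot: [-3.141, 0.004, 2.906]
contact_force: [4.6, -1.7, -1.8]
opening: 0.0159
grip_force: 10.0
```

```bash
python3 go.py .010 0 .076 180
```

```text
t 16.0667 pos [ 0.565  -0.0638  0.0764] holder [0.0121 0.0076] open 0.0159 F [ 4.6 -1.7 -1.8] grip 9.99900346621871 q6 -1.58
travel [ 0.0013 -0.0078  0.0004] dr [-0.04  0.2  -6.15]
```

Emit:
{"api": "arm_command", "payload": {
  "fingers": [1, 1, 1, 1, 1, 1],
  "travel": [
    [0, -0.003, 0],
    [0, -0.006, 0],
    [0, -0.008, 0],
    [0, -0.01, 0],
    [0, -0.011, 0],
    [0, -0.011, 0]
  ],
  "dr": [
    [0, 0, -2],
    [0, 0, -4],
    [0, 0, -5.5],
    [0, 0, -6],
    [0, 0, -6],
    [0, 0, -6]
  ]
}}

```text
time: 16.57
tool_pos: [0.5632, -0.0726, 0.0765]
tool_rot: [3.141, 0.005, 3.007]
contact_force: [7.8, 0.6, -2.5]
opening: 0.0159
grip_force: 10.0
```

```bash
python3 go.py .010 0 .076 180
```

```text
t 16.5667 pos [ 0.5632 -0.0726  0.0765] holder [ 0.0115 -0.0014] open 0.0159 F [ 7.8  0.6 -2.5] grip 9.99980790540576 q6 -1.7
travel [0.0015 0.0014 0.0005] dr [ 0.04  0.27 -0.37]
```

Emit:
{"api": "arm_command", "payload": {
  "fingers": [1, 1, 1, 1, 1],
  "travel": [
    [0, -0.001, 0],
    [0, -0.002, 0],
    [0, -0.003, 0],
    [0, -0.004, 0],
    [0, -0.004, 0]
  ],
  "dr": [
    [0, 0, 0],
    [0, 0, 0],
    [0, 0, 0],
    [0, 0, 0],
    [0, 0, 0]
  ]
}}

```text
time: 16.98
tool_pos: [0.563, -0.073, 0.0764]
tool_rot: [3.136, 0.005, 3.007]
contact_force: [9.9, 16.2, -2.8]
opening: 0.016
grip_force: 10.0
```

```bash
python3 go.py .010 0 .076 180
```

```text
t 16.9833 pos [ 0.563  -0.073   0.0764] holder [ 0.0114 -0.0017] open 0.016 F [ 9.9 16.2 -2.8] grip 9.998845271766186 q6 -1.71
travel [0.0014 0.0017 0.0004] dr [ 0.34  0.26 -0.38]
```

The arm is at its inner stop: 16 N with no motion. Easing off, opening and rising.

Emit:
{"api": "arm_command", "payload": {
  "fingers": [1, 0.3, 0, -0.1, -0.1, -0.1, -0.1, -0.1],
  "travel": [
    [0.001, 0.003, 0],
    [0.001, 0.0035, 0],
    [0.001, 0.0035, 0],
    [0.001, 0.0035, 0],
    [0.001, 0.0035, -0.01],
    [0.001, 0.0035, -0.03],
    [0.001, 0.0035, -0.06],
    [0.001, 0.0035, -0.09]
  ],
  "dr": [
    [0, 0, 0],
    [0, 0, 0],
    [0, 0, 0],
    [0, 0, 0],
    [0, 0, 0],
    [0, 0, 0],
    [0, 0, 0],
    [0, 0, 0]
  ]
}}

```text
time: 17.65
tool_pos: [0.5591, -0.0734, 0.1671]
tool_rot: [3.141, -0.002, 3.009]
contact_force: [-0.1, -0.5, -0.5]
opening: 0.0503
grip_force: 0.0
```

Emit:
{"api": "arm_command", "payload": {
  "fingers": [-0.1, -0.1, -0.1, -0.1, -0.1, -0.1, -0.1, -0.1],
  "travel": [
    [0, 0, 0],
    [0.015, 0, 0],
    [0.03, -0.005, 0],
    [0.045, -0.01, 0],
    [0.06, -0.015, 0],
    [0.075, -0.02, 0],
    [0.09, -0.025, 0],
    [0.097, -0.026, 0]
  ],
  "dr": [
    [0, 0, 7],
    [0, 0, 14],
    [0, 0, 21],
    [0, 0, 28],
    [0, 0, 35],
    [0, 0, 42],
    [0, 0, 49],
    [0, 0, 56]
  ]
}}

```text
time: 18.32
tool_pos: [0.4585, -0.0868, 0.1667]
tool_rot: [-3.141, -0.0, 2.025]
contact_force: [0.4, -0.8, 0.2]
opening: 0.0506
grip_force: 0.0
```

```bash
python3 go.py -.088 .024 .15 90
```

```text
t 18.3167 pos [ 0.4585 -0.0868  0.1667] holder [-0.0906 -0.0288] open 0.0506 F [ 0.4 -0.8  0.2] grip 0.0 q6 -0.81
travel [0.0427 0.0312 0.0167] dr [-0.05 -0.   33.38]
```

Emit:
{"api": "arm_command", "payload": {
  "fingers": [-0.1, -0.1, -0.1, -0.1, -0.1, -0.1, -0.1, -0.1],
  "travel": [
    [0.01, 0.007, 0],
    [0.02, 0.015, 0],
    [0.03, 0.022, 0.005],
    [0.04, 0.03, 0.01],
    [0.043, 0.031, 0.015],
    [0.043, 0.031, 0.015],
    [0.043, 0.031, 0.015],
    [0.043, 0.031, 0.015]
  ],
  "dr": [
    [0, 0, 6],
    [0, 0, 12],
    [0, 0, 18],
    [0, 0, 24],
    [0, 0, 30],
    [0, 0, 33.4],
    [0, 0, 33.4],
    [0, 0, 33.4]
  ]
}}

```text
time: 18.98
tool_pos: [0.469, -0.0343, 0.1516]
tool_rot: [3.141, 0.0, 1.451]
contact_force: [-0.4, -0.4, -0.6]
opening: 0.0504
grip_force: 0.0
```

```bash
python3 go.py -.088 .024 .078 90
```

```text
t 18.9833 pos [ 0.469  -0.0343  0.1516] holder [-0.0869  0.0246] open 0.0504 F [-0.4 -0.4 -0.6] grip 0.0 q6 -0.12
travel [-0.0006 -0.0012  0.0736] dr [0.02 0.01 0.49]
```

Emit:
{"api": "arm_command", "payload": {
  "fingers": [-0.1, -0.1, -0.1, -0.1, -0.1, -0.1, 1, 1],
  "travel": [
    [0, -0.001, 0.015],
    [0, -0.001, 0.035],
    [0, -0.001, 0.055],
    [0, -0.001, 0.068],
    [0, -0.001, 0.073],
    [0, -0.001, 0.073],
    [0, -0.001, 0.073],
    [0, -0.001, 0.073]
  ],
  "dr": [
    [0, 0, 0.4],
    [0, 0, 0.4],
    [0, 0, 0.4],
    [0, 0, 0.4],
    [0, 0, 0.4],
    [0, 0, 0.4],
    [0, 0, 0.4],
    [0, 0, 0.4]
  ],
  "squeeze": 20
}}

```text
time: 19.65
tool_pos: [0.4687, -0.0343, 0.0791]
tool_rot: [3.14, 0.0, 1.443]
contact_force: [0.8, 0.4, 0.9]
opening: 0.0418
grip_force: 0.0
```

Emit:
{"api": "arm_command", "payload": {
  "fingers": [1, 1, 1, 1, 1, 1],
  "travel": [
    [0, 0, 0],
    [0, 0, 0],
    [0, 0, 0],
    [0, 0, 0],
    [0, 0, 0],
    [0, 0, 0]
  ],
  "dr": [
    [0, 0, 0],
    [0, 0, 0],
    [0, 0, 0],
    [0, 0, 0],
    [0, 0, 0],
    [0, 0, 0]
  ]
}}

```text
time: 20.15
tool_pos: [0.4683, -0.0341, 0.0784]
tool_rot: [3.141, 0.0, 1.443]
contact_force: [0.9, 0.9, 3.2]
opening: 0.0138
grip_force: 20.0
```

```bash
python3 go.py -.043 .024 .078 90
```

```text
t 20.15 pos [ 0.4683 -0.0341  0.0784] holder [-0.0876  0.0247] open 0.0138 F [0.9 0.9 3.2] grip 19.99976634979248 q6 -0.11
travel [-0.0007  0.0446  0.0004] dr [0.04 0.01 0.02]
```

Emit:
{"api": "arm_command", "payload": {
  "fingers": [1, 1, 1, 1, 1, 1, 1, 1],
  "travel": [
    [0, 0.005, 0],
    [0, 0.011, 0],
    [0, 0.017, 0],
    [0, 0.023, 0],
    [0, 0.029, 0],
    [0, 0.035, 0],
    [0, 0.041, 0],
    [0, 0.042, 0]
  ],
  "dr": [
    [0, 0, 0],
    [0, 0, 0],
    [0, 0, 0],
    [0, 0, 0],
    [0, 0, 0],
    [0, 0, 0],
    [0, 0, 0],
    [0, 0, 0]
  ]
}}

```text
time: 20.82
tool_pos: [0.5103, -0.0394, 0.0783]
tool_rot: [3.141, -0.0, 1.443]
contact_force: [-2.0, 1.7, 7.2]
opening: 0.0141
grip_force: 20.0
```

```bash
python3 go.py -.043 .024 .078 90
```

```text
t 20.8167 pos [ 0.5103 -0.0394  0.0783] holder [-0.0452  0.0248] open 0.0141 F [-2.   1.7  7.2] grip 20.00067114830017 q6 -0.1
travel [-0.0008  0.0022  0.0003] dr [ 0.02 -0.    0.01]
```

Emit:
{"api": "arm_command", "payload": {
  "fingers": [1, 1, 1, 1, 1, 1, 1, 1],
  "travel": [
    [0, 0.001, 0],
    [0, 0.002, 0],
    [0, 0.003, 0],
    [0, 0.004, 0],
    [0, 0.005, 0],
    [0, 0.006, 0],
    [0, 0.007, 0],
    [0, 0.007, 0]
  ],
  "dr": [
    [0, 0, 0],
    [0, 0, 0],
    [0, 0, 0],
    [0, 0, 0],
    [0, 0, 0],
    [0, 0, 0],
    [0, 0, 0],
    [0, 0, 0]
  ]
}}

```text
time: 21.48
tool_pos: [0.513, -0.0397, 0.0783]
tool_rot: [-3.134, 0.0, 1.443]
contact_force: [-14.1, 1.2, 15.8]
opening: 0.0139
grip_force: 20.0
```

```bash
python3 go.py -.043 .024 .078 90
```

```text
t 21.4833 pos [ 0.513  -0.0397  0.0783] holder [-0.0426  0.0249] open 0.0139 F [-14.1   1.2  15.8] grip 20.002867877483368 q6 -0.1
travel [-0.0009 -0.0004  0.0003] dr [-0.45  0.    0.05]
```

Slide home: stopped 45 mm from the open stop with 14 N. Releasing and checking.

Emit:
{"api": "arm_command", "payload": {
  "fingers": [1, 0.3, 0, -0.1, -0.1, -0.1, -0.1, -0.1],
  "travel": [
    [0, -0.0035, 0],
    [0, -0.004, 0],
    [0, -0.004, 0],
    [0, -0.004, 0],
    [0, -0.004, -0.01],
    [0, -0.004, -0.03],
    [0, -0.004, -0.06],
    [0, -0.004, -0.1]
  ],
  "dr": [
    [0, 0, 0],
    [0, 0, 0],
    [0, 0, 0],
    [0, 0, 0],
    [0, 0, 0],
    [0, 0, 0],
    [0, 0, 0],
    [0, 0, 0]
  ]
}}

```text
time: 22.15
tool_pos: [0.5112, -0.0395, 0.1777]
tool_rot: [-3.136, -0.0, 1.443]
contact_force: [1.4, -0.3, -0.1]
opening: 0.0495
grip_force: 0.0
```

Emit:
{"api": "arm_command", "payload": {
  "fingers": [-0.1, -0.1, -0.1, -0.1, -0.1, -0.1, -0.1, -0.1],
  "travel": [
    [0.01, -0.005, -0.02],
    [0.04, -0.01, -0.04],
    [0.08, -0.01, -0.05],
    [0.12, -0.01, -0.05],
    [0.16, -0.01, -0.05],
    [0.19, -0.01, -0.05],
    [0.21, -0.01, -0.05],
    [0.22, -0.01, -0.05]
  ],
  "dr": [
    [0, 0, 0],
    [0, 0, 0],
    [0, 0, 0],
    [0, 0, 0],
    [0, 0, 0],
    [0, 0, 0],
    [0, 0, 0],
    [0, 0, 0]
  ]
}}

```text
time: 22.82
tool_pos: [0.5307, 0.1824, 0.2285]
tool_rot: [3.141, -0.001, 1.446]
contact_force: [-0.4, 0.2, 0.0]
opening: 0.0506
grip_force: 0.0
```

```bash
python3 - <<'E'
from cell import *
from h import *
c=read_camera("top");np.savez("t5.npz",**c);print(observe()["tool_pos"])
t=c["color"][150:270,235:335];s=read_camera("side")["color"][155:245,230:305]
cv2.imwrite("pics/p5.png",np.hstack([cv2.resize(i,(400,480),interpolation=cv2.INTER_CUBIC) for i in(t,s)]))
E
```

```text
[0.53079875 0.18264746 0.22834327]
```

View pics/p5.png

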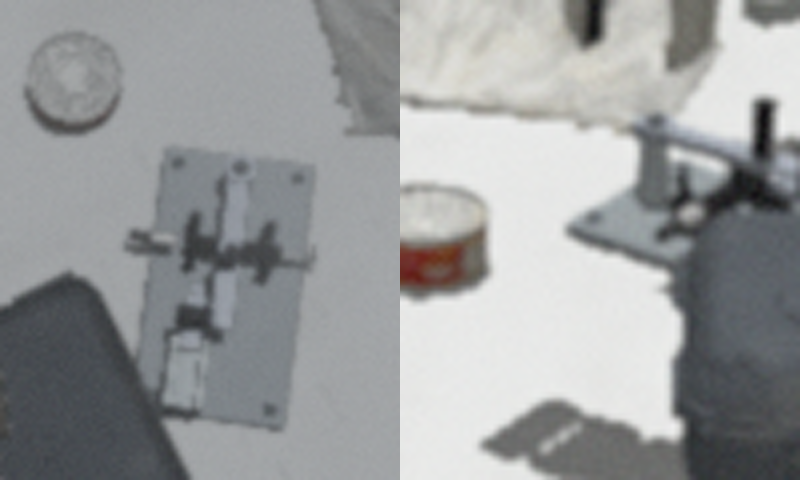

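The keeper arm lies across the handpiece (235,180 to 225,320). The slide is home, with its bolt beside the arm at (197,290). Handpiece and tin have not moved. Handing in.

```bash
python3 -c "
from cell import *
print(hand_in())"
```

```text
the job is handed in; nothing more can be done
None
```

The handpiece lies in both cradles with the keeper arm swung in to its stop and the lock slide pushed home, and the job was handed in at about 23 s; no verdict came back.

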